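# Thread an antenna element through the boom's insulator blocks

### The arm

A 7-joint arm with a two-finger parallel gripper is mounted at the origin on the work surface. World frame = base frame: x ahead of the robot, y to its left, z up, the work surface at z = 0. Lengths are in m, angles in rad, forces in N, time in s.
With the tool pointing down it reaches from about 0.4 to 0.85 m from the base axis. Payload 4.5 kg.
Tool frame: the origin (TCP) lies on the centre line of the jaws, within the pads' length; the fingertips stand 11 mm ahead of it and the grasp point (between the pads) lies 8 mm behind it; z points along the fingers, y is the line along which they close (so a half turn about z gives the same grasp; the last joint's range is limited). The gripper opens to 88 mm and grips with 3 to 60 N. Pads are 18 mm wide; open, the fingers measure 123 mm over their backs; the gripper's body (75 mm by 187 mm) begins 45 mm behind the grasp point.
Start: joints at [-1.309, 0.689, -0.195, 1.565, 0.157, 0.902, -0.215], TCP at [0.141, 0.609, 0.25] pointing down, gripper open.
Joint ranges: [-3.01, 3.01], [-0.46, 2.08], [-1.47, 1.51], [0.13, 2.56], [-1, 4.14], [0.04, 2.09], [-2.66, 2.66]. Speed limits (rad/s): [2.57, 2.57, 3.14, 3.14, 3.14, 3.14, 3.14].

### API

Orientations are given as a unit quaternion [x, y, z, w].
In Python, from plant import * gives the robot as it stands. The module is installed in compiled form; this text tells all that it offers.
- The arm moves only by the tool send_rows, never from a script. Its argument "motion" is a list of rows, each an object of numbers: "x", "y", "z": the shift along the tool's x, y, z in cm; "rx", "ry", "rz": the turn, a rotation vector about the tool's x, y, z in rad; "jaw": the finger opening in cm, from 0 to 8.81. In form: [{"x": .., "y": .., "z": .., "rx": .., "ry": .., "rz": .., "jaw": ..}, ...]. A call has exactly 5 rows; each row shifts and turns the commanded pose from where the row before left it, along the tool's axes as they then stand; what a row does not reach is not made up. A row lasts 1/10 s, in which the tool goes at most 50 mm and 8.59 degrees, less where a joint would pass 70% of its speed; a pose out of reach is approached as far as the arm can. A call is refused whole if a number of a shift passes 5 or a number of a turn 0.15, either way. A call with a gripper value outside its range is refused whole. The fingers move at their own pace and stop on an object; "grip_force" is the grip in N (left out, the last holds). Time passes only in rows, so rows that do not move let the fingers close, or fill a call up. It gives the time, the measured TCP pose, the force, the opening and the grip force at its end, in the units of the state.
- get_state(): the state, without advancing time (a new reading comes with each control period).
- snapshot(name): name is "scene" or "top" or "wrist"; returns a dict with "img" (480x640x3 uint8, red, green, blue), "vertical_fov" (degrees; the focal length in pixels is half the picture's height over the tangent of half this angle, whatever the lens; pixels are square), "cx", "cy" (the principal point, pixels), "extrinsics" (4x4, takes a point from camera to world coordinates). Camera axes: x right, y up, looking along -z (the intrinsics and any distortion apply to the point x, -y, -z); pixel columns grow to the right and rows downward; lengths in m; the calibration is good to about 2 mm. A picture is of the moment at which its call begins. There is no depth.
- finish_job(): hands the job in; it is judged then, once.
The state is a dict: "clock": time; "q": joint angles; "qd": joint speeds; "joint_torque": joint torques, N m; "tool_pos": TCP position; "eef_rot": TCP orientation; "contact_force": force on the tool from outside, world axes, zero at the start; "moment": the same for the moment, N m; "opening": opening from 0.0 (shut) to 1.0 (fully open); "finger_force": force on a finger pad.
Only numpy, scipy, OpenCV 4.12 (cv2) and the standard library are available. Lean on these libraries where they do the work, as an engineer would, in place of code of your own. Each camera call takes 0.05 s, during which the arm holds its last target. There are 200 camera calls.

### The job

Lift the short antenna element out of its cradle by the red sleeve, thread its bare metal end through both insulator blocks on the boom, the yellow one first and then the white one, and push on until its tip has driven the brass contact fully into the black terminal block; then let go and leave the element in place. The blocks were clamped on by eye, so feel for the holes and ease the rod in gently: forcing it, leaning on it or ramming the end stop cracks the plastic. Leave the multimeter, spool, jar and screwdriver where they are.

Things in the scene. Friction and masses are not known exactly. Their poses are not given: they have to be found in the camera images.
- element: Antenna element, 193 mm long, 0.1 to 0.17 kg, loose. Origin: on its axis, centre of the black collar's front face; x along the axis to the bare tip. Ahead of it: 12 mm aluminium rod, 105 mm long. Behind it: collar 26 mm diameter, 8 mm thick, then the red sleeve to grip, 14 x 14 mm square, 80 mm long. Starts level in the cradle, axis 45 mm above the table, two sleeve sides upright.
- element_tip (a point): Tip of the element, 105 mm along +x from its origin; the last 6 mm of the rod taper to a 5 mm flat end, which slides into a hole it meets a few mm off-centre.
- cradle: Fixed grey cradle, foot 185 x 60 x 8 mm; origin under its centre, x along the element lying in it. Supports 10 mm long, 40 mm wide at x = +75 mm (under the rod) and -78 mm (under the sleeve's end), with open-topped slots, 47 mm tall. Element origin within 2 mm of x = 0. It lifts straight up; 65 mm of sleeve is free between collar and rear support.
- boom_mount: Fixed square boom (25 mm, 170 mm long, along y) on feet; on top a carriage with two insulator blocks, 44 mm wide (y), 48 mm tall (tops about 108 mm up), and a black terminal block. x is the threading direction. Nominally: yellow block x = 0 to 16 mm, white 46 to 62, black 92 to 108; origin at table height. Rigid; plastic cracks at 15 N between element and mount.
- hole_nominal (a point): Fixed point of the mount, 84 mm above its origin: nominal mouth of the yellow block's hole. Both blocks have a straight 13.8 mm hole along the mount's x, in line with the contact. The whole carriage was clamped by eye and is truly off from here by up to 8 mm along x, 6 mm to either side (y) and 4 mm up or down; it is locked there and the offset is not reported.
- contact (a joint): Brass contact button, 18 mm diameter, in line with the holes, sticking 8 mm out of the black block towards the white one. Value: 0 = fully out, 0.008 m = pushed fully in, flush with the black block, which stops the rod hard. It moves at about 4 N and stays where it is pushed; the collar is then still 13 mm short of the yellow block.
- multimeter: Yellow multimeter lying flat, 75 x 140 x 30 mm, loose; origin under its centre. Bystander.
- spool: Copper-coloured wire spool standing on end, 72 mm diameter, 40 mm tall, loose; origin under its centre. Bystander.
- jar: Small clear jar with a blue cap, 60 mm diameter, 65 mm tall, loose; origin under its centre. Bystander.
- screwdriver: Screwdriver lying on the table, loose, along its x. Bystander.
Mind the look-alikes: they are no part of the job. What is shaped like the element but purple or turquoise is not meant.

How it is judged:
By the outcome, as a careful person would: the job done as asked, in the order asked, and still so for the second after the job is handed in, with the robot touching nothing.
It also fails if it takes over 72 s, if anything falls off the work surface, if the arm or the gripper's body presses on something with over 40 N, if the wrist force passes 120 N, or if a joint passes its speed limit or range.

## Working session

There is one attempt and no reset: what is moved stays moved. The work goes in short steps, Python scripts to look and compute and a tool call to move; the robot and the scene stay as the last step left them, time stands still between calls to the robot, and variables do not carry over. Pictures are saved under pics/ and viewed, at most 10 in all, crops included, and the job is handed in when it is done.

Besides the shell and the picture viewer there is one more tool, called after ">>>" by a JSON object that holds its "fn" and its "kwargs". send_rows: Moves the arm, as the interface text tells. Its arguments: {"type":"object","properties":{"motion":{"type":"array"},"grip_force":{"type":"number"}},"required":["motion"]}

```bash
mkdir -p pics
cat > h.py <<'E'
from plant import *
import numpy as np, cv2, pickle
def snap(n):
    s=snapshot(n); pickle.dump(s,open(f'{n}.pkl','wb')); return s
def load(n): return pickle.load(open(f'{n}.pkl','rb'))
def ray(s,u,v):
    f=240/np.tan(np.radians(s['vertical_fov'])/2); T=np.array(s['extrinsics'])
    d=T[:3,:3]@np.array([(u-s['cx'])/f,-(v-s['cy'])/f,-1.]); return T[:3,3],d
def onz(s,u,v,z):
    o,d=ray(s,u,v); return o+d*(z-o[2])/d[2]
def proj(s,p):
    f=240/np.tan(np.radians(s['vertical_fov'])/2); T=np.array(s['extrinsics'])
    c=T[:3,:3].T@(np.array(p)-T[:3,3]); return np.array([s['cx']+f*c[0]/-c[2], s['cy']-f*c[1]/-c[2]])
def tri(s1,p1,s2,p2):
    o1,d1=ray(s1,*p1);o2,d2=ray(s2,*p2)
    A=np.stack([d1,-d2],1);t=np.linalg.lstsq(A,o2-o1,rcond=None)[0]
    a=o1+d1*t[0];b=o2+d2*t[1];return (a+b)/2,np.linalg.norm(a-b)
E
python3 - <<'E'
from h import *
for n in('scene','top','wrist'):
    s=snap(n); cv2.imwrite(f'pics/{n}0.png',s['img'][:,:,::-1]); print(n,s['vertical_fov'],s['cx'],s['cy'],np.round(s['extrinsics'],3).tolist(),[k for k in s])
print(get_state())
E
```

```text
scene 48.78415330741263 314.86216730560244 227.3781819553041 [[-0.775, -0.421, 0.471, 1.135], [0.632, -0.495, 0.596, 0.934], [-0.018, 0.76, 0.65, 0.937], [0.0, 0.0, 0.0, 1.0]] ['img', 'vertical_fov', 'cx', 'cy', 'extrinsics']
top 44.61465438096396 321.3314583320679 240.3569580029995 [[-0.019, 0.986, -0.166, 0.327], [-1.0, -0.018, 0.008, 0.178], [0.004, 0.166, 0.986, 1.429], [0.0, 0.0, 0.0, 1.0]] ['img', 'vertical_fov', 'cx', 'cy', 'extrinsics']
wrist 61.4457118607287 318.27452995307505 233.33722224503313 [[0.226, -0.941, -0.252, 0.076], [0.974, 0.218, 0.06, 0.624], [-0.002, -0.259, 0.966, 0.384], [0.0, 0.0, 0.0, 1.0]] ['img', 'vertical_fov', 'cx', 'cy', 'extrinsics']
{'clock': 0.15, 'q': array([-1.30919691,  0.68978928, -0.19453718,  1.56608953,  0.15729373,
        0.90251616, -0.21507061]), 'qd': array([-0.00028587, -0.00256252,  0.00128118, -0.00501304,  0.00047788,
        0.00138241, -0.00020463]), 'joint_torque': array([-1.43127774e-03, -5.27858591e+01, -1.26831494e+00, -1.53585613e+01,
       -5.24514983e-02,  3.88155633e-03,  1.09742959e-04]), 'tool_pos': array([0.14106915, 0.60839225, 0.24909994]), 'eef_rot': array([ 1.13605631e-01,  9.93525672e-01, -7.05648282e-04, -3.28119137e-05]), 'contact_force': array([-0.21075064, -0.43045071, -0.07320342]), 'moment': array([ 0.0077022 ,  0.01086297, -0.00667829]), 'finger_force': 0.0, 'opening': 1.0014097749171975}
```

View pics/top0.png

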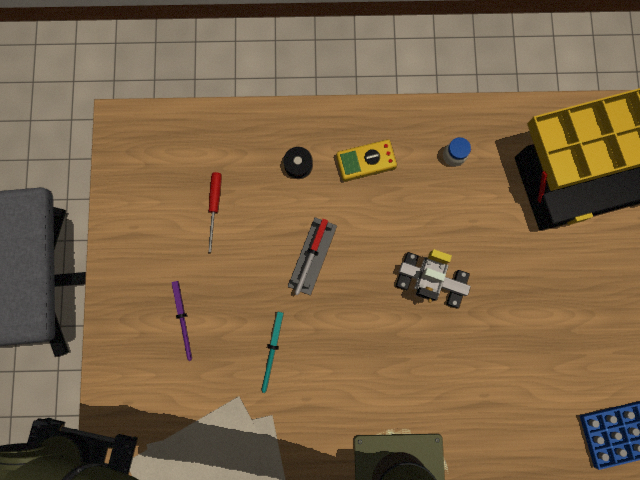

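View pics/scene0.png

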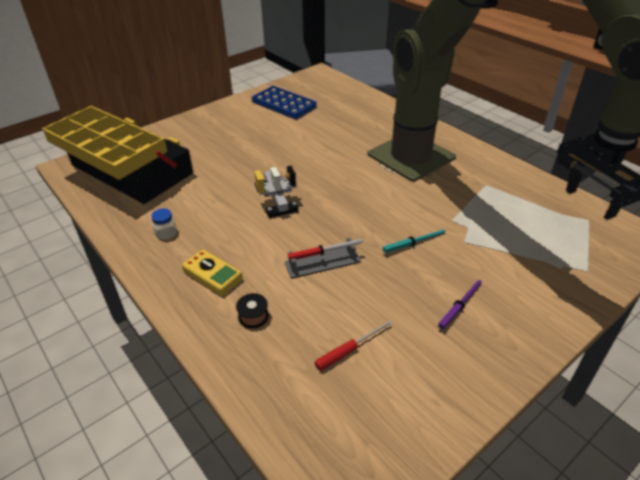

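Top view: the red-sleeved element lies in the grey cradle, sleeve (318,237), tip (296,293). Its look-alikes are purple (182,320) and turquoise (272,350), with a red screwdriver at (214,200). Only the one in the cradle has a red sleeve and bare rod, so that's the one meant. The mount's yellow block is at (441,257), white at (434,272), black at (427,292).

Run:
```python
from h import *
t=load('top'); c=load('scene')
a=cv2.resize(t['img'][200:320,280:480],None,fx=4,fy=4,interpolation=cv2.INTER_CUBIC)[:,:,::-1]
cv2.imwrite('pics/crop1.png',cv2.convertScaleAbs(a,alpha=1.3))
def mask(s,lo,hi,box):
    h=cv2.cvtColor(s['img'],cv2.COLOR_RGB2HSV);m=cv2.inRange(h,lo,hi);z=np.zeros_like(m);u0,v0,u1,v1=box;z[v0:v1,u0:u1]=m[v0:v1,u0:u1];return z
def info(m):
    ct=max(cv2.findContours(m,0,2)[0],key=cv2.contourArea);return cv2.minAreaRect(ct),cv2.contourArea(ct)
rt=info(mask(t,(0,120,60),(10,255,255),(290,210,340,300)));rs=info(mask(c,(0,120,50),(10,255,255),(280,230,370,275)));print(rt,rs)
yt=info(mask(t,(20,120,60),(38,255,255),(425,240,460,270)));ys=info(mask(c,(20,120,50),(38,255,255),(245,160,300,215)));print(yt,ys)
print('red top z.052',onz(t,*rt[0][0],.052), 'tip',onz(t,296,293,.05),'ends',[onz(t,*p,.052).round(4) for p in cv2.boxPoints(rt[0])])
print('yel',onz(t,*yt[0][0],.1))
for p in((441,257),(434,272),(427,292),(410,269),(455,288)): print(p,onz(t,*p,.108 if p[1] in(257,272,292) else .0))
```

```text
(((318.89691162109375, 234.26806640625), (7.035989761352539, 32.88248062133789), 21.03750991821289), 190.5) (((304.311767578125, 252.85110473632812), (7.645223140716553, 34.25360107421875), 77.00537872314453), 210.5)
(((439.54998779296875, 256.3500061035156), (22.135942459106445, 11.067971229553223), 18.434947967529297), 205.0) (((259.4299621582031, 181.010009765625), (22.76883888244629, 8.202439308166504), 81.8698959350586), 135.5)
red top z.052 [0.57372955 0.17299049 0.052     ] tip [0.43462978 0.22951827 0.05      ] ends [array([0.5401, 0.1955, 0.052 ]), array([0.6141, 0.1659, 0.052 ]), array([0.6077, 0.1503, 0.052 ]), array([0.5337, 0.18  , 0.052 ])]
yel [ 0.50848603 -0.10279134  0.1       ]
(441, 257) [ 0.5058359  -0.10433155  0.108     ]
(434, 272) [ 0.47177533 -0.08658129  0.108     ]
(427, 292) [ 0.42671777 -0.0684256   0.108     ]
(410, 269) [ 0.49213268 -0.04954982  0.        ]
(455, 288) [ 0.44333092 -0.1576108   0.        ]
```

View pics/crop1.png

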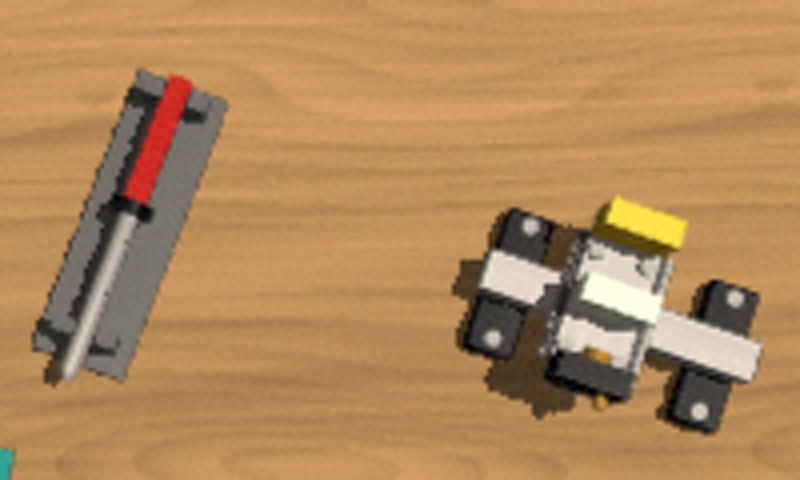

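The crop confirms it: red sleeve, black collar and bare rod in the grey cradle, with the rod pointing down-left and the mount to its right. I'll go above the sleeve.

>>> {"fn": "send_rows", "kwargs": {"motion": [{"rz": 0.08}, {"rz": 0.077}, {"x": -4.3, "y": -1.85, "z": 0.3}, {"x": -4.3, "y": -1.85, "z": 0.3}, {"x": -4.3, "y": -1.85, "z": 0.3}]}}

```text
schema error: expected keys x, y, z, rx, ry, rz, jaw
```

>>> {"fn": "send_rows", "kwargs": {"motion": [{"x": -4.3, "y": -1.85, "z": 0.3}, {"x": -4.3, "y": -1.85, "z": 0.3}, {"x": -4.3, "y": -1.85, "z": 0.3}, {"x": -4.3, "y": -1.85, "z": 0.3}, {"x": -4.3, "y": -1.85, "z": 0.3}]}}

```text
schema error: expected keys x, y, z, rx, ry, rz, jaw
```

>>> {"fn": "send_rows", "kwargs": {"motion": [{"x": -4.3, "y": -1.85, "z": 0.3}, {"x": -4.3, "y": -1.85, "z": 0.3}, {"x": -4.3, "y": -1.85, "z": 0.3}, {"x": -4.3, "y": -1.85, "z": 0.3}, {"x": -4.3, "y": -1.85, "z": 0.3}]}}

```text
schema error: expected keys x, y, z, rx, ry, rz, jaw
```

All keys are needed in every row.

>>> {"fn": "send_rows", "kwargs": {"motion": [{"x": 0, "y": 0, "z": 0, "rx": 0, "ry": 0, "rz": 0.08, "jaw": 8.8}, {"x": 0, "y": 0, "z": 0, "rx": 0, "ry": 0, "rz": 0.077, "jaw": 8.8}, {"x": -4.3, "y": -1.85, "z": 0.3, "rx": 0, "ry": 0, "rz": 0, "jaw": 8.8}, {"x": -4.3, "y": -1.85, "z": 0.3, "rx": 0, "ry": 0, "rz": 0, "jaw": 8.8}, {"x": -4.3, "y": -1.85, "z": 0.3, "rx": 0, "ry": 0, "rz": 0, "jaw": 8.8}]}}

```text
clock: 0.65
tool_pos: [0.2406, 0.5077, 0.2403]
eef_rot: [0.191, 0.982, -0.0, 0.0]
contact_force: [0.6, 0.5, -0.0]
opening: 1.001
finger_force: 0.0
```

>>> {"fn": "send_rows", "kwargs": {"motion": [{"x": -4.3, "y": -1.85, "z": 0.3, "rx": 0, "ry": 0, "rz": 0, "jaw": 8.8}, {"x": -4.3, "y": -1.85, "z": 0.3, "rx": 0, "ry": 0, "rz": 0, "jaw": 8.8}, {"x": -4.3, "y": -1.85, "z": 0.3, "rx": 0, "ry": 0, "rz": 0, "jaw": 8.8}, {"x": -4.3, "y": -1.85, "z": 0.3, "rx": 0, "ry": 0, "rz": 0, "jaw": 8.8}, {"x": -4.3, "y": -1.85, "z": 0.3, "rx": 0, "ry": 0, "rz": 0, "jaw": 8.8}]}}

```text
clock: 1.15
tool_pos: [0.4055, 0.341, 0.2255]
eef_rot: [0.191, 0.982, -0.0, -0.0]
contact_force: [1.1, 0.5, 1.0]
opening: 0.996
finger_force: 0.0
```

>>> {"fn": "send_rows", "kwargs": {"motion": [{"x": -4.3, "y": -1.85, "z": 0.3, "rx": 0, "ry": 0, "rz": 0, "jaw": 8.8}, {"x": -4.3, "y": -1.85, "z": 0.3, "rx": 0, "ry": 0, "rz": 0, "jaw": 8.8}, {"x": -4.3, "y": -1.85, "z": 0.3, "rx": 0, "ry": 0, "rz": 0, "jaw": 8.8}, {"x": -4.3, "y": -1.85, "z": 0.3, "rx": 0, "ry": 0, "rz": 0, "jaw": 8.8}, {"x": -4.3, "y": -1.85, "z": 0.3, "rx": 0, "ry": 0, "rz": 0, "jaw": 8.8}]}}

```text
clock: 1.65
tool_pos: [0.57, 0.1745, 0.2104]
eef_rot: [0.191, 0.982, -0.0, -0.0]
contact_force: [0.6, 0.3, 0.1]
opening: 0.999
finger_force: 0.0
```

Run:
```python
from h import *
s=snap('wrist'); cv2.imwrite('pics/w1.png',cv2.convertScaleAbs(s['img'][:,:,::-1],alpha=1.2))
h=cv2.cvtColor(s['img'],cv2.COLOR_RGB2HSV);m=cv2.inRange(h,(0,130,50),(10,255,255))|cv2.inRange(h,(172,130,50),(180,255,255))
ct=max(cv2.findContours(m,0,2)[0],key=cv2.contourArea);r=cv2.minAreaRect(ct);print(r,cv2.contourArea(ct))
c=onz(s,*r[0],.052);b=np.array([onz(s,*p,.052) for p in cv2.boxPoints(r)]);print(c,b.round(4).tolist())
st=get_state();print(st['tool_pos'],st['eef_rot'])
```

```text
((319.4999694824219, 218.99996948242188), (103.99998474121094, 18.999996185302734), 90.0) 1853.0
[0.57128271 0.17482248 0.052     ] [[0.533, 0.1829, 0.052], [0.5382, 0.1956, 0.052], [0.6122, 0.1662, 0.052], [0.6067, 0.1526, 0.052]]
[0.57652102 0.16474139 0.20977944] [ 0.1970836   0.9803774  -0.00286354  0.00316331]
```

View pics/w1.png

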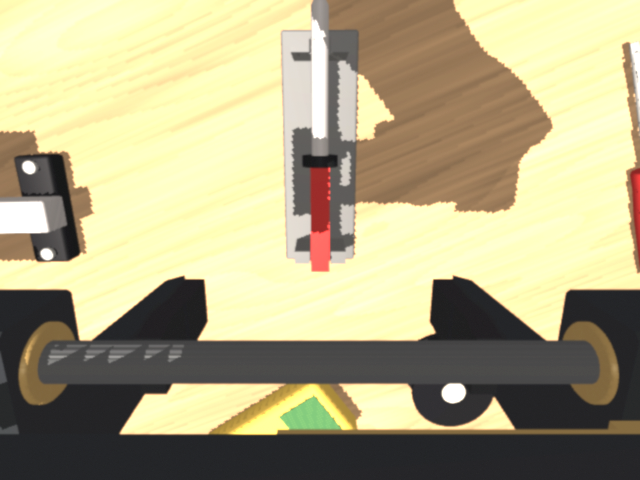

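Wrist view: the red sleeve runs vertically at column ~320, rows 165–270, centred between the fingers with the collar at row 160. I'll descend most of the way and check again.

>>> {"fn": "send_rows", "kwargs": {"motion": [{"x": 0.4, "y": 0, "z": 1, "rx": 0, "ry": 0, "rz": 0, "jaw": 8.8}, {"x": 0, "y": 0, "z": 3, "rx": 0, "ry": 0, "rz": 0, "jaw": 7}, {"x": 0, "y": 0, "z": 3, "rx": 0, "ry": 0, "rz": 0, "jaw": 6}, {"x": 0, "y": 0, "z": 2, "rx": 0, "ry": 0, "rz": 0, "jaw": 5}, {"x": 0, "y": 0, "z": 1, "rx": 0, "ry": 0, "rz": 0, "jaw": 5}]}}

```text
clock: 2.2
tool_pos: [0.5629, 0.1786, 0.1085]
eef_rot: [0.19, 0.982, -0.001, -0.002]
contact_force: [-0.7, -1.3, -0.5]
opening: 0.664
finger_force: 0.0
```

Run:
```python
from h import *
snap('wrist');snap('wrist');s=snap('wrist'); cv2.imwrite('pics/w2.png',cv2.convertScaleAbs(s['img'][:,:,::-1],alpha=1.2))
h=cv2.cvtColor(s['img'],cv2.COLOR_RGB2HSV);m=cv2.inRange(h,(0,130,50),(10,255,255))|cv2.inRange(h,(172,130,50),(180,255,255))
ct=max(cv2.findContours(m,0,2)[0],key=cv2.contourArea);r=cv2.minAreaRect(ct);print(r,cv2.contourArea(ct))
st=get_state();print(st['tool_pos'],st['eef_rot'],st['opening'])
q=st['eef_rot'];from scipy.spatial.transform import Rotation as R
M=R.from_quat(q).as_matrix()
for p in cv2.boxPoints(r): print(p,((onz(s,*p,.052)-st['tool_pos'])@M*1000).round(1))
```

```text
((318.0, 272.0), (136.0, 28.0), 90.0) 3607.5
[0.56461061 0.17846031 0.11052812] [ 1.90612636e-01  9.81665194e-01 -5.48033324e-06 -5.20233581e-04] 0.5732389315460827
[304. 204.] [30.6 -7.6 58.6]
[332. 204.] [30.6  6.  58.6]
[332. 340.] [-42.8   6.7  58.5]
[304. 340.] [-42.8  -8.2  58.5]
```

>>> {"fn": "send_rows", "kwargs": {"motion": [{"x": 0, "y": -0.05, "z": 2, "rx": 0, "ry": 0, "rz": 0, "jaw": 5}, {"x": 0, "y": 0, "z": 2.5, "rx": 0, "ry": 0, "rz": 0, "jaw": 5}, {"x": 0, "y": 0, "z": 1.8, "rx": 0, "ry": 0, "rz": 0, "jaw": 5}, {"x": 0, "y": 0, "z": 1.05, "rx": 0, "ry": 0, "rz": 0, "jaw": 5}, {"x": 0, "y": 0, "z": 0, "rx": 0, "ry": 0, "rz": 0, "jaw": 4}]}}

```text
clock: 2.85
tool_pos: [0.5649, 0.1775, 0.037]
eef_rot: [0.191, 0.982, -0.0, -0.0]
contact_force: [-1.4, -0.2, -0.2]
opening: 0.503
finger_force: 0.0
```

>>> {"fn": "send_rows", "kwargs": {"motion": [{"x": 0, "y": 0, "z": 0, "rx": 0, "ry": 0, "rz": 0, "jaw": 3}, {"x": 0, "y": 0, "z": 0, "rx": 0, "ry": 0, "rz": 0, "jaw": 2}, {"x": 0, "y": 0, "z": 0, "rx": 0, "ry": 0, "rz": 0, "jaw": 1.6}, {"x": 0, "y": 0, "z": 0, "rx": 0, "ry": 0, "rz": 0, "jaw": 1}, {"x": 0, "y": 0, "z": 0, "rx": 0, "ry": 0, "rz": 0, "jaw": 1}], "grip_force": 35}}

```text
clock: 3.35
tool_pos: [0.5656, 0.1773, 0.0379]
eef_rot: [0.191, 0.982, 0.0, 0.001]
contact_force: [0.4, 0.2, 4.3]
opening: 0.15
finger_force: 35.0
```

>>> {"fn": "send_rows", "kwargs": {"motion": [{"x": 0, "y": 0, "z": 0, "rx": 0, "ry": 0, "rz": 0, "jaw": 1}, {"x": 0, "y": 0, "z": 0, "rx": 0, "ry": 0, "rz": 0, "jaw": 1}, {"x": 0, "y": 0, "z": 0, "rx": 0, "ry": 0, "rz": 0, "jaw": 1}, {"x": 0, "y": 0, "z": 0, "rx": 0, "ry": 0, "rz": 0, "jaw": 1}, {"x": 0, "y": 0, "z": 0, "rx": 0, "ry": 0, "rz": 0, "jaw": 1}]}}

```text
clock: 3.85
tool_pos: [0.5656, 0.1773, 0.0379]
eef_rot: [0.191, 0.982, 0.0, 0.001]
contact_force: [-1.2, -0.1, 6.6]
opening: 0.148
finger_force: 35.0
```

Gripped. I'll lift straight up, then travel to a standoff behind the yellow block.

>>> {"fn": "send_rows", "kwargs": {"motion": [{"x": 0, "y": 0, "z": -1, "rx": 0, "ry": 0, "rz": 0, "jaw": 1}, {"x": 0, "y": 0, "z": -2.5, "rx": 0, "ry": 0, "rz": 0, "jaw": 1}, {"x": 0, "y": 0, "z": -4, "rx": 0, "ry": 0, "rz": 0, "jaw": 1}, {"x": 0, "y": 0, "z": -4, "rx": 0, "ry": 0, "rz": 0, "jaw": 1}, {"x": 0, "y": 0, "z": -2.5, "rx": 0, "ry": 0, "rz": 0.05, "jaw": 1}]}}

```text
clock: 4.35
tool_pos: [0.5657, 0.1773, 0.1802]
eef_rot: [0.216, 0.976, 0.001, 0.001]
contact_force: [0.2, 1.1, -2.2]
opening: 0.152
finger_force: 35.0
```

>>> {"fn": "send_rows", "kwargs": {"motion": [{"x": -1.5, "y": -1.5, "z": -1, "rx": 0, "ry": 0, "rz": 0, "jaw": 1}, {"x": -3, "y": -3, "z": 0, "rx": 0, "ry": 0, "rz": 0, "jaw": 1}, {"x": -3.5, "y": -3.5, "z": 0, "rx": 0, "ry": 0, "rz": 0, "jaw": 1}, {"x": -3.5, "y": -3.5, "z": 0, "rx": 0, "ry": 0, "rz": 0, "jaw": 1}, {"x": -3.5, "y": -3.5, "z": 0, "rx": 0, "ry": 0, "rz": 0, "jaw": 1}]}}

```text
clock: 4.85
tool_pos: [0.6379, -0.024, 0.1874]
eef_rot: [0.216, 0.977, -0.0, -0.0]
contact_force: [0.7, 0.5, -0.9]
opening: 0.153
finger_force: 35.0
```

>>> {"fn": "send_rows", "kwargs": {"motion": [{"x": -3.5, "y": -3.5, "z": 0, "rx": 0, "ry": 0, "rz": 0, "jaw": 1}, {"x": -3.5, "y": -3.5, "z": 0, "rx": 0, "ry": 0, "rz": 0, "jaw": 1}, {"x": -2.5, "y": -2.8, "z": 0, "rx": 0, "ry": 0, "rz": 0, "jaw": 1}, {"x": -2, "y": -2, "z": 0, "rx": 0, "ry": 0, "rz": 0, "jaw": 1}, {"x": -1, "y": -1, "z": 0, "rx": 0, "ry": 0, "rz": 0, "jaw": 1}]}}

```text
clock: 5.35
tool_pos: [0.6968, -0.1956, 0.1868]
eef_rot: [0.218, 0.976, -0.001, -0.0]
contact_force: [-0.6, -0.0, -1.0]
opening: 0.151
finger_force: 35.0
```

Run:
```python
from h import *
for i in range(6): s=snap('wrist')
cv2.imwrite('pics/w3.png',s['img'][:,:,::-1])
print(get_state())
t=snap('top'); snap('scene')
```

```text
{'clock': 5.65, 'q': array([ 0.32425931,  0.90134743, -0.26994325,  1.28121099,  0.2503713 ,
        0.99270553,  1.15362294]), 'qd': array([-0.00425943, -0.00214486,  0.00162646, -0.00177095,  0.00328144,
        0.00065401,  0.0008189 ]), 'joint_torque': array([ 9.77071747e-01, -6.29943323e+01, -2.18975812e+00, -1.64568150e+01,
        2.30055460e-02,  1.50867887e-01, -1.12526330e-03]), 'tool_pos': array([ 0.69709382, -0.18839773,  0.18719714]), 'eef_rot': array([ 2.14481259e-01,  9.76727617e-01,  7.91439252e-04, -5.69890795e-04]), 'contact_force': array([-0.26505492, -0.0319645 , -1.61724241]), 'moment': array([-0.02925305, -0.04331672,  0.0184063 ]), 'finger_force': 34.99871917068958, 'opening': 0.14901691572629683}
```

View pics/w3.png

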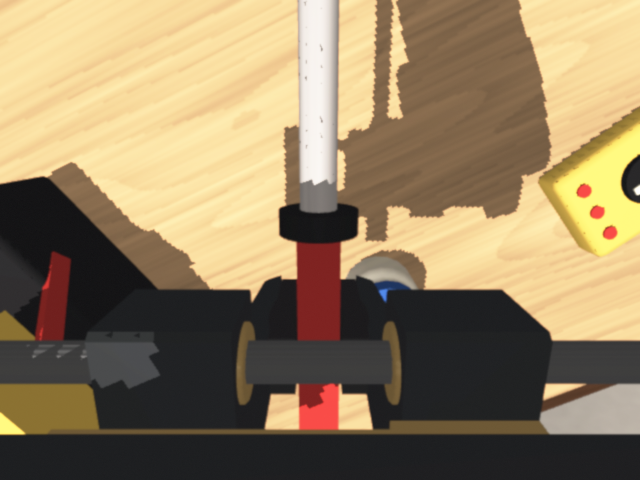

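Wrist view: the element is held straight (collar at row 220, rod on column 318), but the mount is out of view. The jar sits close behind the fingers at (385,285), so I won't descend here. I'll look at the mount from two lateral offsets with the wrist camera.

>>> {"fn": "send_rows", "kwargs": {"motion": [{"x": 3, "y": -1.6, "z": 0, "rx": 0, "ry": 0, "rz": 0, "jaw": 1}, {"x": 4, "y": -2.2, "z": 0, "rx": 0, "ry": 0, "rz": 0, "jaw": 1}, {"x": 4, "y": -2.2, "z": 0, "rx": 0, "ry": 0, "rz": 0, "jaw": 1}, {"x": 3.8, "y": -2.1, "z": 0, "rx": 0, "ry": 0, "rz": 0, "jaw": 1}, {"x": 2.4, "y": -1.3, "z": 0, "rx": 0, "ry": 0, "rz": 0, "jaw": 1}]}}

```text
clock: 6.25
tool_pos: [0.4979, -0.2033, 0.1876]
eef_rot: [0.216, 0.976, -0.0, -0.001]
contact_force: [0.8, -0.4, -1.3]
opening: 0.149
finger_force: 35.0
```

Run:
```python
from h import *
for i in range(8): s=snap('wrist')
pickle.dump(s,open('wA.pkl','wb'));cv2.imwrite('pics/wA.png',s['img'][:,:,::-1]);print(get_state()['tool_pos'])
```

```text
[ 0.50339465 -0.20296658  0.18727188]
```

>>> {"fn": "send_rows", "kwargs": {"motion": [{"x": 0, "y": 2, "z": 0, "rx": 0, "ry": 0, "rz": 0, "jaw": 1}, {"x": 0, "y": 4.5, "z": 0, "rx": 0, "ry": 0, "rz": 0, "jaw": 1}, {"x": 0, "y": 5, "z": 0, "rx": 0, "ry": 0, "rz": 0, "jaw": 1}, {"x": 0, "y": 4.5, "z": 0, "rx": 0, "ry": 0, "rz": 0, "jaw": 1}, {"x": 0, "y": 2, "z": 0, "rx": 0, "ry": 0, "rz": 0, "jaw": 1}]}}

```text
clock: 7.15
tool_pos: [0.5804, -0.0332, 0.1873]
eef_rot: [0.212, 0.977, 0.003, 0.001]
contact_force: [-0.8, -0.3, -2.2]
opening: 0.151
finger_force: 35.0
```

Run:
```python
from h import *
for i in range(8): s=snap('wrist')
pickle.dump(s,open('wB.pkl','wb'));print(get_state()['tool_pos'])
a=load('wA')
im=np.hstack([a['img'][:300,:], s['img'][:300,:]])[:,:,::-1]
def crop(s):
    p=proj(s,(.46,-.085,.108)).astype(int);u=int(np.clip(p[0]-100,0,440));v=int(np.clip(p[1]-150,0,180));print(p,u,v)
    return cv2.resize(s['img'][v:v+300,u:u+200],None,fx=2,fy=2,interpolation=cv2.INTER_CUBIC)
cv2.imwrite('pics/AB.png',np.hstack([crop(a),crop(s)])[:,:,::-1])
```

```text
[ 0.57713208 -0.04238879  0.18707041]
[496  77] 396 0
[142  80] 42 0
```

View pics/AB.png

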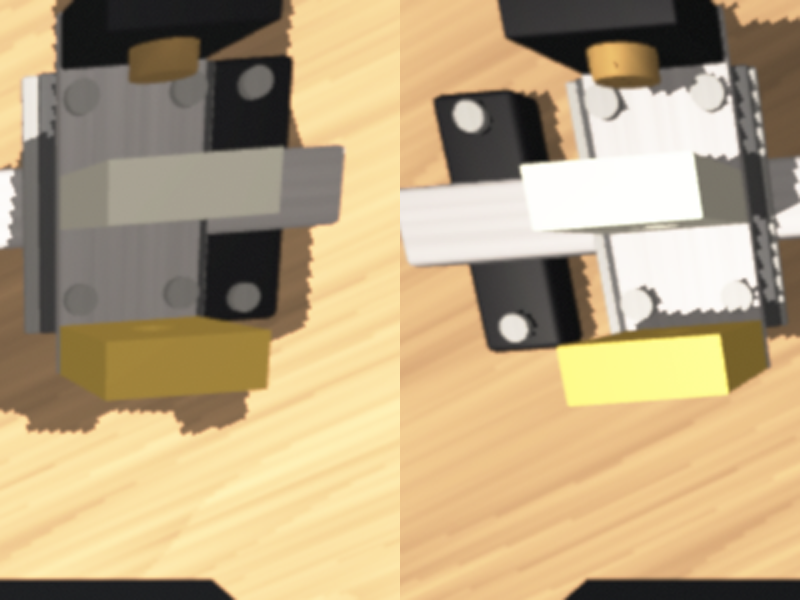

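Side-by-side: in A (left) the yellow top face spans (107,343)–(267,388) and the white one (107,160)–(281,211). In B (right) yellow spans (557,347)–(728,394) and white (521,166)–(702,218). The contact is brass, near (165,60) in A and (622,65) in B. I'll triangulate the corners.

Run:
```python
from h import *
a=load('wA');b=load('wB')
A={'yTL':(107,343),'yTR':(270,333),'yBR':(267,388),'yBL':(107,400),'wTL':(107,160),'wTR':(284,148),'wBR':(281,211),'wBL':(107,225)}
B={'yTL':(557,347),'yTR':(722,335),'yBR':(728,394),'yBL':(568,405),'wTL':(521,166),'wTR':(694,153),'wBR':(702,218),'wBL':(533,230)}
P={}
for k in A:
    p,e=tri(a,(396+A[k][0]/2,A[k][1]/2),b,(42+(B[k][0]-400)/2,B[k][1]/2));P[k]=p;print(k,p.round(4),round(e*1000,1))
y=np.mean([P[k] for k in P if k[0]=='y'],0);w=np.mean([P[k] for k in P if k[0]=='w'],0)
d=(w-y);print('y',y,'w',w,np.linalg.norm(d[:2]),np.degrees(np.arctan2(d[1],d[0])))
e=sum((P[i+'TR']-P[i+'TL'])+(P[i+'BR']-P[i+'BL']) for i in'yw');print('width dir',np.degrees(np.arctan2(e[1],e[0])),np.linalg.norm(e)/4)
t=load('top');print('jar',onz(t,458,148,.065))
print(get_state()['tool_pos'],get_state()['eef_rot'])
```

```text
yTL [ 0.4946 -0.1212  0.1052] 0.3
yTR [ 0.5107 -0.0801  0.1037] 0.7
yBR [ 0.5248 -0.0859  0.1048] 0.4
yBL [ 0.5092 -0.1267  0.1056] 0.0
wTL [ 0.4513 -0.1052  0.1042] 0.1
wTR [ 0.4674 -0.0637  0.1046] 0.0
wBR [ 0.4819 -0.0694  0.1054] 0.5
wBL [ 0.4661 -0.1108  0.1048] 0.1
y [ 0.50981023 -0.10349214  0.10483263] w [ 0.46669725 -0.08726443  0.1047703 ] 0.0460658988347742 159.3736751974894
width dir 68.91486999362193 0.0441774125216385
jar [ 0.77820348 -0.16919807  0.065     ]
[ 0.57713208 -0.04238879  0.18707041] [ 2.17039507e-01  9.76162612e-01 -6.01263419e-04 -2.15974270e-04]
```

Triangulation agrees (spacing 46.07 mm, width 44.2 mm). Threading direction is 159.2°, hole mouth ≈ (0.517, −0.106, 0.081). I'll align the yaw, go behind the yellow block with the tip about 20 mm short, then descend.

>>> {"fn": "send_rows", "kwargs": {"motion": [{"x": 0, "y": 0, "z": 0, "rx": 0, "ry": 0, "rz": -0.04, "jaw": 1}, {"x": 0, "y": 0, "z": 0, "rx": 0, "ry": 0, "rz": -0.035, "jaw": 1}, {"x": -2, "y": -1.2, "z": 0, "rx": 0, "ry": 0, "rz": 0, "jaw": 1}, {"x": -3.5, "y": -2.2, "z": 0, "rx": 0, "ry": 0, "rz": 0, "jaw": 1}, {"x": -3.5, "y": -2.2, "z": 0, "rx": 0, "ry": 0, "rz": 0, "jaw": 1}]}}

```text
clock: 8.05
tool_pos: [0.6427, -0.1252, 0.1875]
eef_rot: [0.178, 0.984, 0.0, -0.0]
contact_force: [-0.0, -0.3, -2.7]
opening: 0.151
finger_force: 35.0
```

>>> {"fn": "send_rows", "kwargs": {"motion": [{"x": -2.5, "y": -1.5, "z": 0, "rx": 0, "ry": 0, "rz": 0, "jaw": 1}, {"x": -1.5, "y": -1, "z": 0, "rx": 0, "ry": 0, "rz": 0, "jaw": 1}, {"x": 0, "y": 0, "z": 0, "rx": 0, "ry": 0, "rz": 0, "jaw": 1}, {"x": 0, "y": 0, "z": 0, "rx": 0, "ry": 0, "rz": 0, "jaw": 1}, {"x": 0, "y": 0, "z": 0, "rx": 0, "ry": 0, "rz": 0, "jaw": 1}]}}

```text
clock: 8.55
tool_pos: [0.6701, -0.1601, 0.1871]
eef_rot: [0.178, 0.984, 0.001, -0.001]
contact_force: [0.0, 0.3, -2.2]
opening: 0.15
finger_force: 35.0
```

>>> {"fn": "send_rows", "kwargs": {"motion": [{"x": 0, "y": 0, "z": 2, "rx": 0, "ry": 0, "rz": 0, "jaw": 1}, {"x": 0, "y": 0, "z": 3, "rx": 0, "ry": 0, "rz": 0, "jaw": 1}, {"x": 0, "y": 0, "z": 3, "rx": 0, "ry": 0, "rz": 0, "jaw": 1}, {"x": 0, "y": 0, "z": 2.2, "rx": 0, "ry": 0, "rz": 0, "jaw": 1}, {"x": 0, "y": 0, "z": 1.1, "rx": 0, "ry": 0, "rz": 0, "jaw": 1}]}}

```text
clock: 9.05
tool_pos: [0.6691, -0.1601, 0.0722]
eef_rot: [0.178, 0.984, 0.0, -0.002]
contact_force: [-0.2, -0.2, -1.9]
opening: 0.151
finger_force: 35.0
```

```bash
cat > m.py <<'E'
from h import *
from scipy.spatial.transform import Rotation as R
d=np.array([np.cos(np.radians(159.2)),np.sin(np.radians(159.2)),0]);l=np.array([-d[1],d[0],0])*-1
mouth=np.array([.5173,-.1063,.081])
def rep():
    st=get_state();M=R.from_quat(st['eef_rot']).as_matrix();p=st['tool_pos']
    tip=p+M@np.array([.1436,0,-.0071]);e=tip-mouth
    print('tcp',p.round(4),'xdir',np.degrees(np.arctan2(M[1,0],M[0,0])).round(2),'pitch',np.degrees(np.arcsin(M[2,0])).round(2),'yz',np.degrees(np.arcsin(M[2,1])).round(2))
    f=st['contact_force'];print('tip rel mouth: along %.1f lat(tool y) %.1f up %.1f mm'%(e@d*1e3,e@l*1e3,e[2]*1e3),'F along %.1f lat %.1f up %.1f'%(f@d,f@l,f[2]),st['moment'].round(2))
    return tip
E
python3 - <<'E'
from m import *
for i in range(8): t=snap('top')
c=snap('scene');tip=rep();print(l)
out=[]
for s in(t,c):
    p=proj(s,tip).round(1);q=proj(s,mouth).round(1);print(p,q);u,v=int(p[0])-50,int(p[1])-50
    print(u,v);out.append(cv2.resize(s['img'][v:v+100,u:u+100],None,fx=4,fy=4,interpolation=cv2.INTER_CUBIC))
cv2.imwrite('pics/tip.png',np.hstack(out)[:,:,::-1])
E
```

```text
tcp [ 0.6715 -0.1621  0.0754] xdir 159.38 pitch -0.11 yz 0.02
tip rel mouth: along -20.3 lat(tool y) 2.2 up 1.2 mm F along -0.2 lat 0.0 up -1.9 [ 0.   -0.11  0.01]
[ 0.35510696  0.93482568 -0.        ]
[441.1 245.2] [439.2 253.7]
391 195
[248.9 183.8] [256.  182.3]
198 133
```

View pics/tip.png

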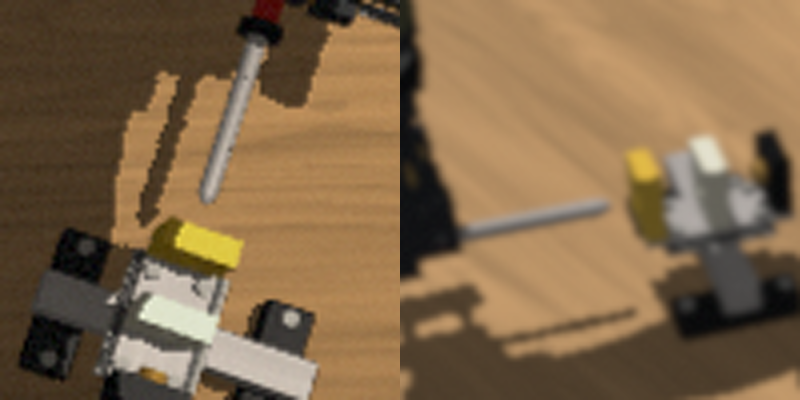

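Left (top): rod tip at crop (207,201), yellow block top-face centre ≈ (209,246). Right (scene): tip at (607,207), yellow top face ≈ (645,166), and the rod points at the block. I'll compare these with predictions to cancel the calibration bias.

Run:
```python
from m import *
t=load('top');c=load('scene');yt=np.array([.5098,-.1035,.1048]);tip=rep()
print('top: yel pred',proj(t,yt),'obs',(443.2,256.5),'| tip pred',proj(t,tip),'obs',(442.6,245.2))
print('scene: yel pred',proj(c,yt),'obs',(259.3,174.5),'| tip pred',proj(c,tip),'obs',(249.75,184.75))
# subpixel: yellow top-face mask (bright yellow) centroids
h=cv2.cvtColor(t['img'],cv2.COLOR_RGB2HSV);m=cv2.inRange(h,(20,150,150),(38,255,255));m[:235]=0;m[275:]=0;m[:,:425]=0;m[:,465:]=0
M=cv2.moments(m,True);print('bright yellow top centroid',M['m10']/M['m00'],M['m01']/M['m00'],M['m00'])
for s,n in((t,'t'),(c,'c')):
    for v in(tip+1e-3*l,tip+[0,0,1e-3]): print(n,'1mm ->',(proj(s,v)-proj(s,tip)).round(2))
```

```text
tcp [ 0.6715 -0.1621  0.0754] xdir 159.38 pitch -0.11 yz 0.02
tip rel mouth: along -20.3 lat(tool y) 2.2 up 1.2 mm F along -0.2 lat 0.0 up -1.9 [ 0.   -0.11  0.01]
top: yel pred [440.25627446 255.48345146] obs (443.2, 256.5) | tip pred [441.07108935 245.22009551] obs (442.6, 245.2)
scene: yel pred [258.00540717 174.62642262] obs (259.3, 174.5) | tip pred [248.92942376 183.80757794] obs (249.75, 184.75)
bright yellow top centroid 442.96581196581195 255.6153846153846 117.0
t 1mm -> [-0.41 -0.14]
t 1mm -> [ 0.09 -0.07]
c 1mm -> [0.08 0.2 ]
c 1mm -> [-0.04 -0.29]
```

>>> {"fn": "send_rows", "kwargs": {"motion": [{"x": 0, "y": -0.14, "z": 0.03, "rx": 0, "ry": 0, "rz": 0.003, "jaw": 1}, {"x": 0.5, "y": -0.14, "z": 0.03, "rx": 0, "ry": 0, "rz": 0, "jaw": 1}, {"x": 0.5, "y": 0, "z": 0, "rx": 0, "ry": 0, "rz": 0, "jaw": 1}, {"x": 0.4, "y": 0, "z": 0, "rx": 0, "ry": 0, "rz": 0, "jaw": 1}, {"x": 0.2, "y": 0, "z": 0, "rx": 0, "ry": 0, "rz": 0, "jaw": 1}]}}

```text
clock: 10.0
tool_pos: [0.6542, -0.1585, 0.0736]
eef_rot: [0.18, 0.984, 0.0, -0.0]
contact_force: [0.5, -0.5, -0.8]
opening: 0.15
finger_force: 35.0
```

>>> {"fn": "send_rows", "kwargs": {"motion": [{"x": 0, "y": 0, "z": 0, "rx": 0, "ry": 0, "rz": 0, "jaw": 1}, {"x": 0, "y": 0, "z": 0, "rx": 0, "ry": 0, "rz": 0, "jaw": 1}, {"x": 0.1, "y": 0, "z": 0, "rx": 0, "ry": 0, "rz": 0, "jaw": 1}, {"x": 0, "y": 0, "z": 0, "rx": 0, "ry": 0, "rz": 0, "jaw": 1}, {"x": 0, "y": 0, "z": 0, "rx": 0, "ry": 0, "rz": 0, "jaw": 1}]}}

```text
clock: 10.5
tool_pos: [0.654, -0.1585, 0.0736]
eef_rot: [0.18, 0.984, 0.0, 0.0]
contact_force: [-0.1, 0.7, -1.1]
opening: 0.15
finger_force: 35.0
```

```bash
python3 -c "
from m import *
rep()"
```

```text
tcp [ 0.654  -0.1585  0.0736] xdir 159.22 pitch 0.0 yz 0.0
tip rel mouth: along -2.7 lat(tool y) -0.3 up -0.3 mm F along 0.3 lat 0.6 up -1.1 [-0.01 -0.05  0.01]
```

>>> {"fn": "send_rows", "kwargs": {"motion": [{"x": 0.05, "y": 0, "z": 0, "rx": 0, "ry": 0, "rz": 0, "jaw": 1}, {"x": 0.05, "y": 0, "z": 0, "rx": 0, "ry": 0, "rz": 0, "jaw": 1}, {"x": 0.04, "y": 0, "z": 0, "rx": 0, "ry": 0, "rz": 0, "jaw": 1}, {"x": 0.04, "y": 0, "z": 0, "rx": 0, "ry": 0, "rz": 0, "jaw": 1}, {"x": 0.02, "y": 0, "z": 0, "rx": 0, "ry": 0, "rz": 0, "jaw": 1}]}}

```text
clock: 11.0
tool_pos: [0.652, -0.1577, 0.0736]
eef_rot: [0.18, 0.984, 0.0, -0.0]
contact_force: [0.7, -0.7, -1.4]
opening: 0.151
finger_force: 35.0
```

>>> {"fn": "send_rows", "kwargs": {"motion": [{"x": 0.04, "y": 0, "z": 0, "rx": 0, "ry": 0, "rz": 0, "jaw": 1}, {"x": 0.04, "y": 0, "z": 0, "rx": 0, "ry": 0, "rz": 0, "jaw": 1}, {"x": 0.04, "y": 0, "z": 0, "rx": 0, "ry": 0, "rz": 0, "jaw": 1}, {"x": 0.04, "y": 0, "z": 0, "rx": 0, "ry": 0, "rz": 0, "jaw": 1}, {"x": 0.02, "y": 0, "z": 0, "rx": 0, "ry": 0, "rz": 0, "jaw": 1}]}}

```text
clock: 11.5
tool_pos: [0.6503, -0.1571, 0.0736]
eef_rot: [0.18, 0.984, 0.0, -0.0]
contact_force: [0.5, 0.4, -1.0]
opening: 0.152
finger_force: 35.0
```

>>> {"fn": "send_rows", "kwargs": {"motion": [{"x": 0.04, "y": 0, "z": 0, "rx": 0, "ry": 0, "rz": 0, "jaw": 1}, {"x": 0.04, "y": 0, "z": 0, "rx": 0, "ry": 0, "rz": 0, "jaw": 1}, {"x": 0.04, "y": 0, "z": 0, "rx": 0, "ry": 0, "rz": 0, "jaw": 1}, {"x": 0.04, "y": 0, "z": 0, "rx": 0, "ry": 0, "rz": 0, "jaw": 1}, {"x": 0.02, "y": 0, "z": 0, "rx": 0, "ry": 0, "rz": 0, "jaw": 1}]}}

```text
clock: 12.0
tool_pos: [0.6486, -0.1565, 0.0736]
eef_rot: [0.18, 0.984, 0.0, -0.0]
contact_force: [0.4, -0.4, -1.5]
opening: 0.15
finger_force: 35.0
```

>>> {"fn": "send_rows", "kwargs": {"motion": [{"x": 0.04, "y": 0, "z": 0, "rx": 0, "ry": 0, "rz": 0, "jaw": 1}, {"x": 0.04, "y": 0, "z": 0, "rx": 0, "ry": 0, "rz": 0, "jaw": 1}, {"x": 0.04, "y": 0, "z": 0, "rx": 0, "ry": 0, "rz": 0, "jaw": 1}, {"x": 0.04, "y": 0, "z": 0, "rx": 0, "ry": 0, "rz": 0, "jaw": 1}, {"x": 0.02, "y": 0, "z": 0, "rx": 0, "ry": 0, "rz": 0, "jaw": 1}]}}

```text
clock: 12.5
tool_pos: [0.647, -0.1559, 0.0736]
eef_rot: [0.18, 0.984, 0.0, 0.0]
contact_force: [-0.1, -0.7, -2.2]
opening: 0.153
finger_force: 35.0
```

>>> {"fn": "send_rows", "kwargs": {"motion": [{"x": 0.04, "y": 0, "z": 0, "rx": 0, "ry": 0, "rz": 0, "jaw": 1}, {"x": 0.04, "y": 0, "z": 0, "rx": 0, "ry": 0, "rz": 0, "jaw": 1}, {"x": 0.04, "y": 0, "z": 0, "rx": 0, "ry": 0, "rz": 0, "jaw": 1}, {"x": 0.04, "y": 0, "z": 0, "rx": 0, "ry": 0, "rz": 0, "jaw": 1}, {"x": 0.02, "y": 0, "z": 0, "rx": 0, "ry": 0, "rz": 0, "jaw": 1}]}}

```text
clock: 13.0
tool_pos: [0.6453, -0.1552, 0.0736]
eef_rot: [0.18, 0.984, 0.0, -0.0]
contact_force: [0.2, 0.2, -1.3]
opening: 0.151
finger_force: 35.0
```

```bash
python3 -c "
from m import *
rep()
for i in range(4): snap('top')
c=snap('scene'); t=load('top'); rep()
def crop(s,u,v): return cv2.resize(s['img'][v:v+100,u:u+100],None,fx=4,fy=4,interpolation=cv2.INTER_CUBIC)
cv2.imwrite('pics/ent.png',np.hstack([crop(t,391,205),crop(c,218,133)])[:,:,::-1])"
```

```text
tcp [ 0.6453 -0.1552  0.0736] xdir 159.22 pitch 0.0 yz 0.0
tip rel mouth: along 6.6 lat(tool y) -0.3 up -0.3 mm F along -0.1 lat 0.2 up -1.3 [-0.03 -0.09 -0.01]
tcp [ 0.6453 -0.1552  0.0736] xdir 159.21 pitch 0.0 yz 0.0
tip rel mouth: along 6.6 lat(tool y) -0.3 up -0.3 mm F along 0.2 lat -0.4 up -1.9 [-0.03 -0.05  0.03]
```

No contact force, tip about 6 mm in. I'll continue in moderate steps up to the white block.

>>> {"fn": "send_rows", "kwargs": {"motion": [{"x": 0.06, "y": 0, "z": 0, "rx": 0, "ry": 0, "rz": 0, "jaw": 1}, {"x": 0.06, "y": 0, "z": 0, "rx": 0, "ry": 0, "rz": 0, "jaw": 1}, {"x": 0.06, "y": 0, "z": 0, "rx": 0, "ry": 0, "rz": 0, "jaw": 1}, {"x": 0.06, "y": 0, "z": 0, "rx": 0, "ry": 0, "rz": 0, "jaw": 1}, {"x": 0.06, "y": 0, "z": 0, "rx": 0, "ry": 0, "rz": 0, "jaw": 1}]}}

```text
clock: 13.75
tool_pos: [0.6425, -0.1541, 0.0736]
eef_rot: [0.18, 0.984, 0.0, -0.0]
contact_force: [-0.1, -0.2, -1.6]
opening: 0.146
finger_force: 35.0
```

```bash
python3 -c "
from m import *
rep()"
```

```text
tcp [ 0.6425 -0.1541  0.0736] xdir 159.21 pitch 0.0 yz 0.0
tip rel mouth: along 9.6 lat(tool y) -0.3 up -0.3 mm F along 0.0 lat -0.2 up -1.6 [-0.02 -0.07 -0.05]
```

View pics/ent.png

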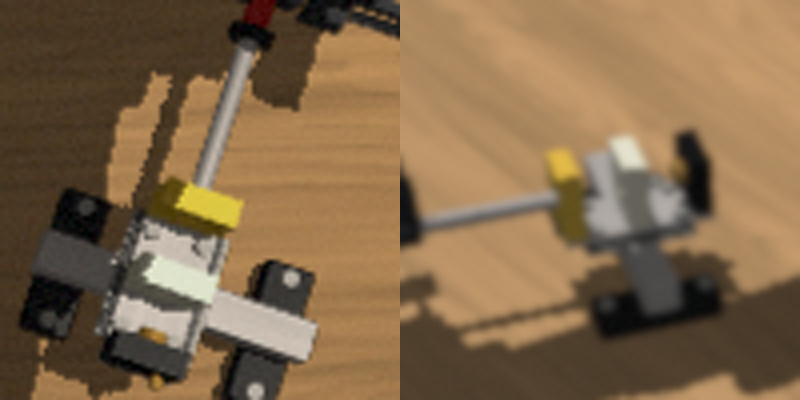

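Both views show the rod's end entering the yellow block (top (203,187), scene (552,198)), and the forces are nil. I'll go on.

>>> {"fn": "send_rows", "kwargs": {"motion": [{"x": 0.08, "y": 0, "z": 0, "rx": 0, "ry": 0, "rz": 0, "jaw": 1}, {"x": 0.08, "y": 0, "z": 0, "rx": 0, "ry": 0, "rz": 0, "jaw": 1}, {"x": 0.08, "y": 0, "z": 0, "rx": 0, "ry": 0, "rz": 0, "jaw": 1}, {"x": 0.08, "y": 0, "z": 0, "rx": 0, "ry": 0, "rz": 0, "jaw": 1}, {"x": 0.08, "y": 0, "z": 0, "rx": 0, "ry": 0, "rz": 0, "jaw": 1}]}}

```text
clock: 14.25
tool_pos: [0.6387, -0.1527, 0.0736]
eef_rot: [0.18, 0.984, 0.0, 0.0]
contact_force: [-0.7, -0.1, -1.7]
opening: 0.151
finger_force: 35.0
```

```bash
python3 -c "
from m import *
rep()"
```

```text
tcp [ 0.6387 -0.1527  0.0736] xdir 159.22 pitch -0.0 yz 0.0
tip rel mouth: along 13.6 lat(tool y) -0.3 up -0.3 mm F along 0.6 lat -0.3 up -1.7 [-0.07 -0.07  0.01]
```

>>> {"fn": "send_rows", "kwargs": {"motion": [{"x": 0.12, "y": 0, "z": 0, "rx": 0, "ry": 0, "rz": 0, "jaw": 1}, {"x": 0.12, "y": 0, "z": 0, "rx": 0, "ry": 0, "rz": 0, "jaw": 1}, {"x": 0.12, "y": 0, "z": 0, "rx": 0, "ry": 0, "rz": 0, "jaw": 1}, {"x": 0.12, "y": 0, "z": 0, "rx": 0, "ry": 0, "rz": 0, "jaw": 1}, {"x": 0.12, "y": 0, "z": 0, "rx": 0, "ry": 0, "rz": 0, "jaw": 1}]}}

```text
clock: 14.75
tool_pos: [0.633, -0.1506, 0.0736]
eef_rot: [0.18, 0.984, 0.0, -0.0]
contact_force: [0.2, 0.5, -2.3]
opening: 0.151
finger_force: 35.0
```

```bash
python3 -c "
from m import *
rep()"
```

```text
tcp [ 0.633  -0.1506  0.0736] xdir 159.21 pitch 0.0 yz 0.0
tip rel mouth: along 19.7 lat(tool y) -0.3 up -0.3 mm F along -0.0 lat 0.5 up -2.3 [-0.01 -0.06 -0.01]
```

>>> {"fn": "send_rows", "kwargs": {"motion": [{"x": 0.2, "y": 0, "z": 0, "rx": 0, "ry": 0, "rz": 0, "jaw": 1}, {"x": 0.2, "y": 0, "z": 0, "rx": 0, "ry": 0, "rz": 0, "jaw": 1}, {"x": 0.2, "y": 0, "z": 0, "rx": 0, "ry": 0, "rz": 0, "jaw": 1}, {"x": 0.2, "y": 0, "z": 0, "rx": 0, "ry": 0, "rz": 0, "jaw": 1}, {"x": 0.2, "y": 0, "z": 0, "rx": 0, "ry": 0, "rz": 0, "jaw": 1}]}}

```text
clock: 15.25
tool_pos: [0.6237, -0.147, 0.0736]
eef_rot: [0.18, 0.984, 0.0, 0.0]
contact_force: [0.3, 0.9, -1.3]
opening: 0.154
finger_force: 35.0
```

```bash
python3 -c "
from m import *
rep()"
```

```text
tcp [ 0.6237 -0.147   0.0736] xdir 159.22 pitch 0.0 yz 0.01
tip rel mouth: along 29.7 lat(tool y) -0.3 up -0.3 mm F along 0.0 lat 1.0 up -1.3 [ 0.   -0.07  0.01]
```

>>> {"fn": "send_rows", "kwargs": {"motion": [{"x": 0.2, "y": 0, "z": 0, "rx": 0, "ry": 0, "rz": 0, "jaw": 1}, {"x": 0.2, "y": 0, "z": 0, "rx": 0, "ry": 0, "rz": 0, "jaw": 1}, {"x": 0.2, "y": 0, "z": 0, "rx": 0, "ry": 0, "rz": 0, "jaw": 1}, {"x": 0.2, "y": 0, "z": 0, "rx": 0, "ry": 0, "rz": 0, "jaw": 1}, {"x": 0.2, "y": 0, "z": 0, "rx": 0, "ry": 0, "rz": 0, "jaw": 1}]}}

```text
clock: 15.75
tool_pos: [0.6143, -0.1435, 0.0736]
eef_rot: [0.18, 0.984, 0.0, 0.0]
contact_force: [-0.4, -0.2, -1.6]
opening: 0.149
finger_force: 35.0
```

```bash
python3 -c "
from m import *
rep()"
```

```text
tcp [ 0.6143 -0.1435  0.0736] xdir 159.22 pitch -0.0 yz 0.01
tip rel mouth: along 39.7 lat(tool y) -0.3 up -0.3 mm F along 0.3 lat -0.4 up -1.6 [ 0.01 -0.04 -0.02]
```

Next the white block entry (nominally around 46 mm), slower.

>>> {"fn": "send_rows", "kwargs": {"motion": [{"x": 0.1, "y": 0, "z": 0, "rx": 0, "ry": 0, "rz": 0, "jaw": 1}, {"x": 0.1, "y": 0, "z": 0, "rx": 0, "ry": 0, "rz": 0, "jaw": 1}, {"x": 0.08, "y": 0, "z": 0, "rx": 0, "ry": 0, "rz": 0, "jaw": 1}, {"x": 0.06, "y": 0, "z": 0, "rx": 0, "ry": 0, "rz": 0, "jaw": 1}, {"x": 0.06, "y": 0, "z": 0, "rx": 0, "ry": 0, "rz": 0, "jaw": 1}]}}

```text
clock: 16.25
tool_pos: [0.6107, -0.1421, 0.0736]
eef_rot: [0.18, 0.984, 0.0, 0.0]
contact_force: [-0.5, -0.6, -1.0]
opening: 0.149
finger_force: 35.0
```

```bash
python3 -c "
from m import *
rep()"
```

```text
tcp [ 0.6107 -0.1421  0.0736] xdir 159.21 pitch -0.0 yz 0.0
tip rel mouth: along 43.6 lat(tool y) -0.3 up -0.3 mm F along 0.3 lat -0.7 up -1.0 [-0.03 -0.09 -0.01]
```

>>> {"fn": "send_rows", "kwargs": {"motion": [{"x": 0.05, "y": 0, "z": 0, "rx": 0, "ry": 0, "rz": 0, "jaw": 1}, {"x": 0.05, "y": 0, "z": 0, "rx": 0, "ry": 0, "rz": 0, "jaw": 1}, {"x": 0.05, "y": 0, "z": 0, "rx": 0, "ry": 0, "rz": 0, "jaw": 1}, {"x": 0.05, "y": 0, "z": 0, "rx": 0, "ry": 0, "rz": 0, "jaw": 1}, {"x": 0.05, "y": 0, "z": 0, "rx": 0, "ry": 0, "rz": 0, "jaw": 1}]}}

```text
clock: 16.75
tool_pos: [0.6083, -0.1412, 0.0736]
eef_rot: [0.18, 0.984, 0.0, -0.0]
contact_force: [-0.2, 0.4, -1.3]
opening: 0.157
finger_force: 35.0
```

```bash
python3 -c "
from m import *
rep()"
```

```text
tcp [ 0.6083 -0.1412  0.0736] xdir 159.22 pitch 0.0 yz 0.0
tip rel mouth: along 46.1 lat(tool y) -0.3 up -0.3 mm F along 0.3 lat 0.3 up -1.3 [-0.04 -0.03  0.02]
```

>>> {"fn": "send_rows", "kwargs": {"motion": [{"x": 0.05, "y": 0, "z": 0, "rx": 0, "ry": 0, "rz": 0, "jaw": 1}, {"x": 0.05, "y": 0, "z": 0, "rx": 0, "ry": 0, "rz": 0, "jaw": 1}, {"x": 0.05, "y": 0, "z": 0, "rx": 0, "ry": 0, "rz": 0, "jaw": 1}, {"x": 0.05, "y": 0, "z": 0, "rx": 0, "ry": 0, "rz": 0, "jaw": 1}, {"x": 0.05, "y": 0, "z": 0, "rx": 0, "ry": 0, "rz": 0, "jaw": 1}]}}

```text
clock: 17.25
tool_pos: [0.606, -0.1403, 0.0736]
eef_rot: [0.18, 0.984, 0.0, -0.0]
contact_force: [-0.1, -0.2, -2.0]
opening: 0.152
finger_force: 35.0
```

```bash
python3 -c "
from m import *
rep()"
```

```text
tcp [ 0.606  -0.1403  0.0736] xdir 159.21 pitch 0.0 yz 0.0
tip rel mouth: along 48.6 lat(tool y) -0.3 up -0.3 mm F along -0.0 lat -0.2 up -2.0 [ 0.01 -0.03  0.02]
```

>>> {"fn": "send_rows", "kwargs": {"motion": [{"x": 0.06, "y": 0, "z": 0, "rx": 0, "ry": 0, "rz": 0, "jaw": 1}, {"x": 0.06, "y": 0, "z": 0, "rx": 0, "ry": 0, "rz": 0, "jaw": 1}, {"x": 0.06, "y": 0, "z": 0, "rx": 0, "ry": 0, "rz": 0, "jaw": 1}, {"x": 0.06, "y": 0, "z": 0, "rx": 0, "ry": 0, "rz": 0, "jaw": 1}, {"x": 0.06, "y": 0, "z": 0, "rx": 0, "ry": 0, "rz": 0, "jaw": 1}]}}

```text
clock: 17.75
tool_pos: [0.6032, -0.1392, 0.0736]
eef_rot: [0.18, 0.984, 0.0, 0.0]
contact_force: [-0.8, 0.5, -1.7]
opening: 0.154
finger_force: 35.0
```

```bash
python3 -c "
from m import *
rep()"
```

```text
tcp [ 0.6032 -0.1392  0.0736] xdir 159.21 pitch 0.0 yz 0.0
tip rel mouth: along 51.6 lat(tool y) -0.3 up -0.3 mm F along 0.9 lat 0.1 up -1.7 [-0.03 -0.05 -0.01]
```

>>> {"fn": "send_rows", "kwargs": {"motion": [{"x": 0.1, "y": 0, "z": 0, "rx": 0, "ry": 0, "rz": 0, "jaw": 1}, {"x": 0.1, "y": 0, "z": 0, "rx": 0, "ry": 0, "rz": 0, "jaw": 1}, {"x": 0.1, "y": 0, "z": 0, "rx": 0, "ry": 0, "rz": 0, "jaw": 1}, {"x": 0.1, "y": 0, "z": 0, "rx": 0, "ry": 0, "rz": 0, "jaw": 1}, {"x": 0.1, "y": 0, "z": 0, "rx": 0, "ry": 0, "rz": 0, "jaw": 1}]}}

```text
clock: 18.25
tool_pos: [0.5985, -0.1375, 0.0736]
eef_rot: [0.18, 0.984, 0.0, -0.0]
contact_force: [0.6, 0.2, -2.3]
opening: 0.152
finger_force: 35.0
```

```bash
python3 -c "
from m import *
rep()"
```

```text
tcp [ 0.5985 -0.1375  0.0736] xdir 159.22 pitch 0.0 yz 0.0
tip rel mouth: along 56.6 lat(tool y) -0.4 up -0.3 mm F along -0.5 lat 0.4 up -2.3 [-0.02 -0.08  0.01]
```

>>> {"fn": "send_rows", "kwargs": {"motion": [{"x": 0.15, "y": 0, "z": 0, "rx": 0, "ry": 0, "rz": 0, "jaw": 1}, {"x": 0.15, "y": 0, "z": 0, "rx": 0, "ry": 0, "rz": 0, "jaw": 1}, {"x": 0.15, "y": 0, "z": 0, "rx": 0, "ry": 0, "rz": 0, "jaw": 1}, {"x": 0.15, "y": 0, "z": 0, "rx": 0, "ry": 0, "rz": 0, "jaw": 1}, {"x": 0.15, "y": 0, "z": 0, "rx": 0, "ry": 0, "rz": 0, "jaw": 1}]}}

```text
clock: 18.75
tool_pos: [0.5914, -0.1348, 0.0736]
eef_rot: [0.18, 0.984, 0.0, -0.0]
contact_force: [0.4, -0.1, -1.7]
opening: 0.149
finger_force: 35.0
```

```bash
python3 -c "
from m import *
rep()"
```

```text
tcp [ 0.5914 -0.1348  0.0736] xdir 159.22 pitch 0.0 yz 0.0
tip rel mouth: along 64.2 lat(tool y) -0.3 up -0.3 mm F along -0.5 lat 0.0 up -1.7 [-0.01 -0.1   0.  ]
```

>>> {"fn": "send_rows", "kwargs": {"motion": [{"x": 0.2, "y": 0, "z": 0, "rx": 0, "ry": 0, "rz": 0, "jaw": 1}, {"x": 0.2, "y": 0, "z": 0, "rx": 0, "ry": 0, "rz": 0, "jaw": 1}, {"x": 0.2, "y": 0, "z": 0, "rx": 0, "ry": 0, "rz": 0, "jaw": 1}, {"x": 0.2, "y": 0, "z": 0, "rx": 0, "ry": 0, "rz": 0, "jaw": 1}, {"x": 0.2, "y": 0, "z": 0, "rx": 0, "ry": 0, "rz": 0, "jaw": 1}]}}

```text
clock: 19.25
tool_pos: [0.5821, -0.1312, 0.0736]
eef_rot: [0.18, 0.984, 0.0, -0.0]
contact_force: [0.4, -0.1, -2.5]
opening: 0.154
finger_force: 35.0
```

```bash
python3 -c "
from m import *
rep()"
```

```text
tcp [ 0.5821 -0.1312  0.0736] xdir 159.22 pitch 0.0 yz 0.01
tip rel mouth: along 74.2 lat(tool y) -0.3 up -0.3 mm F along -0.4 lat 0.1 up -2.5 [-0.06 -0.08 -0.01]
```

>>> {"fn": "send_rows", "kwargs": {"motion": [{"x": 0.12, "y": 0, "z": 0, "rx": 0, "ry": 0, "rz": 0, "jaw": 1}, {"x": 0.12, "y": 0, "z": 0, "rx": 0, "ry": 0, "rz": 0, "jaw": 1}, {"x": 0.1, "y": 0, "z": 0, "rx": 0, "ry": 0, "rz": 0, "jaw": 1}, {"x": 0.1, "y": 0, "z": 0, "rx": 0, "ry": 0, "rz": 0, "jaw": 1}, {"x": 0.06, "y": 0, "z": 0, "rx": 0, "ry": 0, "rz": 0, "jaw": 1}]}}

```text
clock: 19.75
tool_pos: [0.5775, -0.1295, 0.0736]
eef_rot: [0.18, 0.984, 0.0, -0.0]
contact_force: [1.3, 0.5, -1.4]
opening: 0.15
finger_force: 35.0
```

>>> {"fn": "send_rows", "kwargs": {"motion": [{"x": 0.06, "y": 0, "z": 0, "rx": 0, "ry": 0, "rz": 0, "jaw": 1}, {"x": 0.06, "y": 0, "z": 0, "rx": 0, "ry": 0, "rz": 0, "jaw": 1}, {"x": 0.06, "y": 0, "z": 0, "rx": 0, "ry": 0, "rz": 0, "jaw": 1}, {"x": 0.05, "y": 0, "z": 0, "rx": 0, "ry": 0, "rz": 0, "jaw": 1}, {"x": 0.05, "y": 0, "z": 0, "rx": 0, "ry": 0, "rz": 0, "jaw": 1}]}}

```text
clock: 20.25
tool_pos: [0.5749, -0.1285, 0.0736]
eef_rot: [0.18, 0.984, 0.0, 0.0]
contact_force: [0.7, 0.0, -1.7]
opening: 0.154
finger_force: 35.0
```

```bash
python3 -c "
from m import *
rep()"
```

```text
tcp [ 0.5749 -0.1285  0.0736] xdir 159.21 pitch -0.01 yz 0.01
tip rel mouth: along 81.9 lat(tool y) -0.3 up -0.3 mm F along -0.6 lat 0.3 up -1.7 [ 0.01 -0.04  0.01]
```

>>> {"fn": "send_rows", "kwargs": {"motion": [{"x": 0.05, "y": 0, "z": 0, "rx": 0, "ry": 0, "rz": 0, "jaw": 1}, {"x": 0.05, "y": 0, "z": 0, "rx": 0, "ry": 0, "rz": 0, "jaw": 1}, {"x": 0.05, "y": 0, "z": 0, "rx": 0, "ry": 0, "rz": 0, "jaw": 1}, {"x": 0.05, "y": 0, "z": 0, "rx": 0, "ry": 0, "rz": 0, "jaw": 1}, {"x": 0.05, "y": 0, "z": 0, "rx": 0, "ry": 0, "rz": 0, "jaw": 1}]}}

```text
clock: 20.75
tool_pos: [0.574, -0.128, 0.074]
eef_rot: [0.18, 0.984, 0.0, 0.002]
contact_force: [4.1, -1.1, -1.7]
opening: 0.151
finger_force: 35.0
```

```bash
python3 -c "
from m import *
rep()"
```

```text
tcp [ 0.574 -0.128  0.074] xdir 159.21 pitch -0.18 yz 0.04
tip rel mouth: along 82.9 lat(tool y) -0.2 up -0.4 mm F along -4.2 lat 0.4 up -1.7 [-0.33 -0.82  0.04]
```

Contact felt at about 82.5 mm (4 N). I'll push it in slowly and watch for the end-stop force rise.

>>> {"fn": "send_rows", "kwargs": {"motion": [{"x": 0.06, "y": 0, "z": 0, "rx": 0, "ry": 0, "rz": 0, "jaw": 1}, {"x": 0.06, "y": 0, "z": 0, "rx": 0, "ry": 0, "rz": 0, "jaw": 1}, {"x": 0.06, "y": 0, "z": 0, "rx": 0, "ry": 0, "rz": 0, "jaw": 1}, {"x": 0.06, "y": 0, "z": 0, "rx": 0, "ry": 0, "rz": 0, "jaw": 1}, {"x": 0.06, "y": 0, "z": 0, "rx": 0, "ry": 0, "rz": 0, "jaw": 1}]}}

```text
clock: 21.25
tool_pos: [0.5698, -0.1265, 0.0736]
eef_rot: [0.18, 0.984, 0.0, 0.0]
contact_force: [3.8, -1.5, -2.1]
opening: 0.155
finger_force: 35.0
```

```bash
python3 -c "
from m import *
rep()"
```

```text
tcp [ 0.5698 -0.1265  0.0736] xdir 159.22 pitch -0.01 yz 0.01
tip rel mouth: along 87.3 lat(tool y) -0.3 up -0.3 mm F along -4.1 lat -0.0 up -2.1 [-0.32 -0.85  0.01]
```

>>> {"fn": "send_rows", "kwargs": {"motion": [{"x": 0.05, "y": 0, "z": 0, "rx": 0, "ry": 0, "rz": 0, "jaw": 1}, {"x": 0.05, "y": 0, "z": 0, "rx": 0, "ry": 0, "rz": 0, "jaw": 1}, {"x": 0.04, "y": 0, "z": 0, "rx": 0, "ry": 0, "rz": 0, "jaw": 1}, {"x": 0.03, "y": 0, "z": 0, "rx": 0, "ry": 0, "rz": 0, "jaw": 1}, {"x": 0.03, "y": 0, "z": 0, "rx": 0, "ry": 0, "rz": 0, "jaw": 1}]}}

```text
clock: 21.75
tool_pos: [0.5679, -0.1258, 0.0736]
eef_rot: [0.18, 0.984, 0.0, -0.0]
contact_force: [3.1, -1.5, -1.8]
opening: 0.152
finger_force: 35.0
```

```bash
python3 -c "
from m import *
rep()"
```

```text
tcp [ 0.5679 -0.1258  0.0736] xdir 159.22 pitch 0.0 yz 0.0
tip rel mouth: along 89.4 lat(tool y) -0.3 up -0.3 mm F along -3.4 lat -0.3 up -1.8 [-0.31 -0.8  -0.05]
```

>>> {"fn": "send_rows", "kwargs": {"motion": [{"x": 0.03, "y": 0, "z": 0, "rx": 0, "ry": 0, "rz": 0, "jaw": 1}, {"x": 0.02, "y": 0, "z": 0, "rx": 0, "ry": 0, "rz": 0, "jaw": 1}, {"x": 0.02, "y": 0, "z": 0, "rx": 0, "ry": 0, "rz": 0, "jaw": 1}, {"x": 0.02, "y": 0, "z": 0, "rx": 0, "ry": 0, "rz": 0, "jaw": 1}, {"x": 0, "y": 0, "z": 0, "rx": 0, "ry": 0, "rz": 0, "jaw": 1}]}}

```text
clock: 22.25
tool_pos: [0.567, -0.1255, 0.0736]
eef_rot: [0.18, 0.984, 0.0, -0.0]
contact_force: [2.9, -1.4, -0.9]
opening: 0.151
finger_force: 35.0
```

```bash
python3 -c "
from m import *
rep()"
```

```text
tcp [ 0.567  -0.1255  0.0736] xdir 159.22 pitch 0.0 yz 0.0
tip rel mouth: along 90.3 lat(tool y) -0.3 up -0.3 mm F along -3.2 lat -0.3 up -0.9 [-0.39 -0.83  0.01]
```

>>> {"fn": "send_rows", "kwargs": {"motion": [{"x": 0.02, "y": 0, "z": 0, "rx": 0, "ry": 0, "rz": 0, "jaw": 1}, {"x": 0.02, "y": 0, "z": 0, "rx": 0, "ry": 0, "rz": 0, "jaw": 1}, {"x": 0.01, "y": 0, "z": 0, "rx": 0, "ry": 0, "rz": 0, "jaw": 1}, {"x": 0.01, "y": 0, "z": 0, "rx": 0, "ry": 0, "rz": 0, "jaw": 1}, {"x": 0, "y": 0, "z": 0, "rx": 0, "ry": 0, "rz": 0, "jaw": 1}]}}

```text
clock: 22.75
tool_pos: [0.5666, -0.1253, 0.0736]
eef_rot: [0.18, 0.984, 0.0, 0.0]
contact_force: [4.1, -1.6, -1.4]
opening: 0.149
finger_force: 35.0
```

```bash
python3 -c "
from m import *
rep()"
```

```text
tcp [ 0.5666 -0.1253  0.0736] xdir 159.21 pitch -0.01 yz 0.01
tip rel mouth: along 90.7 lat(tool y) -0.3 up -0.3 mm F along -4.4 lat -0.1 up -1.4 [-0.4  -0.86 -0.04]
```

>>> {"fn": "send_rows", "kwargs": {"motion": [{"x": 0.02, "y": 0, "z": 0, "rx": 0, "ry": 0, "rz": 0, "jaw": 1}, {"x": 0.02, "y": 0, "z": 0, "rx": 0, "ry": 0, "rz": 0, "jaw": 1}, {"x": 0, "y": 0, "z": 0, "rx": 0, "ry": 0, "rz": 0, "jaw": 1}, {"x": 0, "y": 0, "z": 0, "rx": 0, "ry": 0, "rz": 0, "jaw": 1}, {"x": 0, "y": 0, "z": 0, "rx": 0, "ry": 0, "rz": 0, "jaw": 1}]}}

```text
clock: 23.25
tool_pos: [0.5666, -0.1253, 0.0737]
eef_rot: [0.18, 0.984, 0.0, 0.001]
contact_force: [4.7, -1.2, -1.8]
opening: 0.15
finger_force: 35.0
```

```bash
python3 -c "
from m import *
rep()"
```

```text
tcp [ 0.5666 -0.1253  0.0737] xdir 159.21 pitch -0.06 yz 0.02
tip rel mouth: along 90.7 lat(tool y) -0.3 up -0.3 mm F along -4.8 lat 0.5 up -1.8 [-0.41 -0.97  0.03]
```

>>> {"fn": "send_rows", "kwargs": {"motion": [{"x": 0.03, "y": 0, "z": 0, "rx": 0, "ry": 0, "rz": 0, "jaw": 1}, {"x": 0.03, "y": 0, "z": 0, "rx": 0, "ry": 0, "rz": 0, "jaw": 1}, {"x": 0, "y": 0, "z": 0, "rx": 0, "ry": 0, "rz": 0, "jaw": 1}, {"x": 0, "y": 0, "z": 0, "rx": 0, "ry": 0, "rz": 0, "jaw": 1}, {"x": 0, "y": 0, "z": 0, "rx": 0, "ry": 0, "rz": 0, "jaw": 1}]}}

```text
clock: 23.75
tool_pos: [0.5666, -0.1252, 0.0739]
eef_rot: [0.18, 0.984, 0.0, 0.001]
contact_force: [6.1, -2.2, -1.2]
opening: 0.153
finger_force: 35.0
```

```bash
python3 -c "
from m import *
rep()"
```

```text
tcp [ 0.5666 -0.1252  0.0739] xdir 159.21 pitch -0.13 yz 0.03
tip rel mouth: along 90.8 lat(tool y) -0.2 up -0.3 mm F along -6.5 lat 0.1 up -1.2 [-0.47 -1.2   0.04]
```

At the stop: 6.5 N with no further motion after about 8 mm of travel. I'll relieve the push.

>>> {"fn": "send_rows", "kwargs": {"motion": [{"x": -0.04, "y": 0, "z": 0, "rx": 0, "ry": 0, "rz": 0, "jaw": 1}, {"x": -0.04, "y": 0, "z": 0, "rx": 0, "ry": 0, "rz": 0, "jaw": 1}, {"x": 0, "y": 0, "z": 0, "rx": 0, "ry": 0, "rz": 0, "jaw": 1}, {"x": 0, "y": 0, "z": 0, "rx": 0, "ry": 0, "rz": 0, "jaw": 1}, {"x": 0, "y": 0, "z": 0, "rx": 0, "ry": 0, "rz": 0, "jaw": 1}]}}

```text
clock: 24.25
tool_pos: [0.5666, -0.1253, 0.0737]
eef_rot: [0.18, 0.984, 0.0, 0.0]
contact_force: [5.2, -2.1, -2.5]
opening: 0.154
finger_force: 35.0
```

```bash
python3 -c "
from m import *
rep()"
```

```text
tcp [ 0.5666 -0.1253  0.0737] xdir 159.21 pitch -0.03 yz 0.01
tip rel mouth: along 90.8 lat(tool y) -0.3 up -0.3 mm F along -5.6 lat -0.1 up -2.5 [-0.35 -1.06  0.02]
```

>>> {"fn": "send_rows", "kwargs": {"motion": [{"x": -0.03, "y": 0, "z": 0, "rx": 0, "ry": 0, "rz": 0, "jaw": 1}, {"x": -0.03, "y": 0, "z": 0, "rx": 0, "ry": 0, "rz": 0, "jaw": 1}, {"x": 0, "y": 0, "z": 0, "rx": 0, "ry": 0, "rz": 0, "jaw": 1}, {"x": 0, "y": 0, "z": 0, "rx": 0, "ry": 0, "rz": 0, "jaw": 1}, {"x": 0, "y": 0, "z": 0, "rx": 0, "ry": 0, "rz": 0, "jaw": 1}]}}

```text
clock: 24.75
tool_pos: [0.5666, -0.1254, 0.0735]
eef_rot: [0.18, 0.984, 0.0, -0.0]
contact_force: [3.3, -1.7, -1.9]
opening: 0.154
finger_force: 35.0
```

>>> {"fn": "send_rows", "kwargs": {"motion": [{"x": 0, "y": 0, "z": 0, "rx": 0, "ry": 0, "rz": 0, "jaw": 1.4}, {"x": 0, "y": 0, "z": 0, "rx": 0, "ry": 0, "rz": 0, "jaw": 1.7}, {"x": 0, "y": 0, "z": 0, "rx": 0, "ry": 0, "rz": 0, "jaw": 2.2}, {"x": 0, "y": 0, "z": 0, "rx": 0, "ry": 0, "rz": 0, "jaw": 3}, {"x": 0, "y": 0, "z": 0, "rx": 0, "ry": 0, "rz": 0, "jaw": 3.6}]}}

```text
clock: 25.25
tool_pos: [0.5663, -0.1253, 0.0735]
eef_rot: [0.18, 0.984, 0.0, -0.001]
contact_force: [-0.3, -0.3, -0.8]
opening: 0.4
finger_force: 0.0
```

```bash
python3 -c "
from m import *
rep(); print(get_state()['opening'])
w=snap('wrist');t=snap('top');cv2.imwrite('pics/rel.png',np.hstack([cv2.resize(w['img'],(400,300)),cv2.resize(t['img'][205:305,375:508],(400,300))])[:,:,::-1])"
```

```text
tcp [ 0.5663 -0.1253  0.0735] xdir 159.22 pitch 0.06 yz -0.01
tip rel mouth: along 91.0 lat(tool y) -0.4 up -0.3 mm F along 0.2 lat -0.4 up -0.8 [ 0.03 -0.05  0.  ]
0.3998833809704705
```

View pics/rel.png

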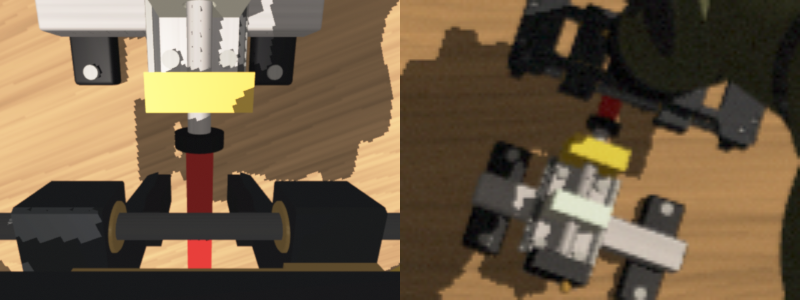

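The fingers are open around the free sleeve, the collar is just ahead of the yellow block, and the rod runs through both blocks. I'll retreat straight up.

>>> {"fn": "send_rows", "kwargs": {"motion": [{"x": 0, "y": 0, "z": -1, "rx": 0, "ry": 0, "rz": 0, "jaw": 3.6}, {"x": 0, "y": 0, "z": -2, "rx": 0, "ry": 0, "rz": 0, "jaw": 3.6}, {"x": 0, "y": 0, "z": -3, "rx": 0, "ry": 0, "rz": 0, "jaw": 3.6}, {"x": 0, "y": 0, "z": -3, "rx": 0, "ry": 0, "rz": 0, "jaw": 3.6}, {"x": 0, "y": 0, "z": -3, "rx": 0, "ry": 0, "rz": 0, "jaw": 3.6}]}}

```text
clock: 25.85
tool_pos: [0.5666, -0.1254, 0.1954]
eef_rot: [0.18, 0.984, 0.0, 0.0]
contact_force: [0.7, 0.6, -0.7]
opening: 0.411
finger_force: 0.0
```

>>> {"fn": "send_rows", "kwargs": {"motion": [{"x": -3, "y": 0, "z": -2, "rx": 0, "ry": 0, "rz": 0, "jaw": 3.6}, {"x": -3, "y": 0, "z": -2, "rx": 0, "ry": 0, "rz": 0, "jaw": 3.6}, {"x": -2, "y": 0, "z": 0, "rx": 0, "ry": 0, "rz": 0, "jaw": 3.6}, {"x": 0, "y": 0, "z": 0, "rx": 0, "ry": 0, "rz": 0, "jaw": 3.6}, {"x": 0, "y": 0, "z": 0, "rx": 0, "ry": 0, "rz": 0, "jaw": 3.6}]}}

```text
clock: 26.35
tool_pos: [0.6407, -0.1536, 0.2334]
eef_rot: [0.18, 0.984, 0.0, -0.001]
contact_force: [-1.1, -0.1, 0.6]
opening: 0.408
finger_force: 0.0
```

```bash
python3 -c "
from m import *
rep()
for i in range(4): snap('top')
c=snap('scene');t=load('top')
cv2.imwrite('pics/fin.png',np.hstack([cv2.resize(t['img'][205:305,375:475],(400,400),interpolation=2),cv2.resize(c['img'][133:233,200:300],(400,400),interpolation=2)])[:,:,::-1])"
```

```text
tcp [ 0.6407 -0.1536  0.2334] xdir 159.22 pitch 0.09 yz -0.01
tip rel mouth: along 11.4 lat(tool y) -0.4 up 159.8 mm F along 1.0 lat -0.4 up 0.6 [-0.02  0.04  0.01]
```

View pics/fin.png

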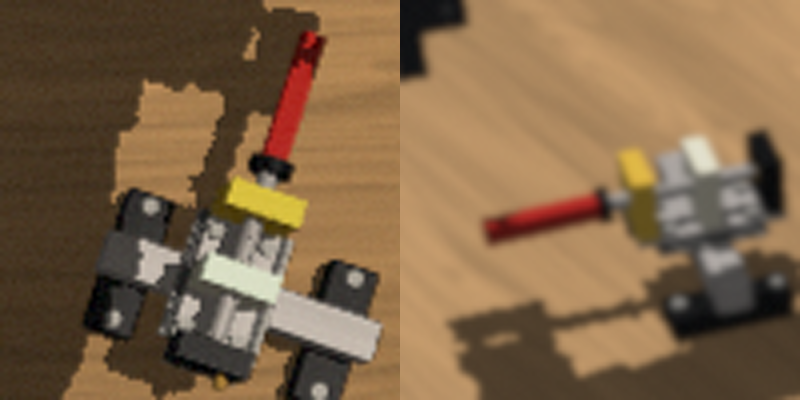

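The element sits through both blocks: the collar is just ahead of the yellow block and the brass button no longer sticks out of the black one. The robot is clear, so I'm handing in.

```bash
python3 -c "
from plant import *
print(finish_job())"
```

```text
the job is handed in; nothing more can be done
None
```

The job is handed in: the element runs through the yellow and then the white block, the contact is pushed to its stop, and the element is released in place. The highest force I read while threading was about 6.5 N, against the 15 N limit, and the arm is clear. `finish_job()` gave no verdict.

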